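Take the air filter out of the counter chiller's filter box for washing

ROBOT

A 6-joint arm with a two-finger parallel gripper is mounted at the origin on the work surface. World frame = base frame: x ahead of the robot, y to its left, z up, the work surface at z = 0. Lengths are in m, angles in rad, forces in N, time in s.
With the tool pointing down it reaches from about 0.225 to 0.875 m from the base axis. Payload 3.4 kg.
Tool frame: the origin (TCP) lies between the finger pads; the fingertips stand 8 mm ahead of it and the grasp point (between the pads) lies 11 mm behind it; z points along the fingers, y is the line along which they close (so a half turn about z gives the same grasp; the last joint's range is limited). The gripper opens to 85 mm and grips with 20 to 120 N. Pads are 22 mm wide; open, the fingers measure 114 mm over their backs; the gripper's body (76 mm by 85 mm) begins 54 mm behind the grasp point. The pads swing forward as they close: fully open they stand 13 mm farther back than shut.
Start: joints at [0.986, 0.276, 1.505, -0, 1.361, -0.121], TCP at [0.257, 0.514, 0.239] pointing down, gripper open.
Joint ranges: [-2.89, 2.89], [-0.75, 2.08], [0.22, 2.7], [-1.18, 4.32], [0.11, 2.71], [-2.7, 2.7]. Speed limits (rad/s): [2.57, 2.57, 3.14, 3.14, 3.14, 3.14].

INTERFACE

Orientations are given as a unit quaternion [w, x, y, z].
In Python, from rig import manip gives the robot as it stands.
- The arm moves only by the tool move_arm, never from a script. Its argument "deltas" is a list that holds one entry, the list of rows, each a list of 5 numbers: the shift along the tool's x, y, z normalised to -1 to 1, where 1 is 80 cm, then the turn about the tool's z normalised to -1 to 1, where 1 is 120 degrees, then the closure, from -1 (fully open) to 1 (shut). In form: [[[tx, ty, tz, twist, grip], ...]]. A call has 1 to 12 rows; each row is the pose to reach, as a shift and turn from the pose commanded when the call began, along the tool's axes at that moment; what a row does not reach only later rows make up. A row lasts 1/10 s, in which the tool goes at most 50 mm and 8.59 degrees, less where a joint would pass 70% of its speed; a pose out of reach is approached as far as the arm can. A call with a number of a shift or a turn outside -1 to 1 is refused whole. A call with a gripper value outside its range is refused whole. The fingers move at their own pace and stop on an object; "squeeze" is the grip in N (left out, the last holds). Time passes only in rows, so rows that repeat a pose let the fingers close. It gives the time, the measured TCP pose, the force, the opening and the grip force at its end, in the units of the state.
- manip.get_state(): the state, without advancing time (a new reading comes with each control period).
- manip.get_image(name): name is "side" or "top"; returns the picture (400x640x3 uint8, red, green, blue); there is no depth.
- manip.camera_params(name): a dict with "fx", "fy", "cx", "cy" (pixels), "R" (3x3) and "t" (3): a world point X has camera coordinates R X + t. Camera axes: x right, y down, z forward; pixel columns grow to the right and rows downward; lengths in m; the calibration is good to about 2 mm. A picture is of the moment at which its call begins. camera_params takes no time and is no camera call.
- manip.sign_off(): hands the job in; it is judged then, once.
The state is a dict: "clock": time; "qpos": joint angles; "qd": joint speeds; "effort": joint torques, N m; "position": TCP position; "ee_rot": TCP orientation; "contact_force": force on the tool from outside, world axes, zero at the start; "moment": the same for the moment, N m; "width": finger opening in m; "gripper_force": force on a finger pad.
Only numpy, scipy, OpenCV 4.12 (cv2) and the standard library are available. Lean on these libraries where they do the work, as an engineer would, in place of code of your own. Each camera call takes 0.05 s, during which the arm holds its last target. There are 200 camera calls.

TASK

Turn both black turn buttons on the steel filter box aside until they lie along the edges of the blue cover, lift the cover out and lower it flat onto the middle of the green mat, then pull the orange filter straight up out of its slot, lower it into the steel pan and let go. Each button has a stop on one side that cannot be seen, so it turns aside only one way: feel for it. Do not drop the cover or the filter, leave the buttons turned aside, and leave the jar, cup and shaker where they stand.

Things in the scene. Friction and masses are not known exactly. Their poses are not given: they have to be found in the camera images.
- filter_box: Fixed steel box 170 x 250 x 110 mm (x, y, z), origin at the centre of its underside. The blue cover lies flush in its top frame, over a cavity 94 x 124 mm (x, y) with its floor at 10 mm height. The filter stands upright in the middle of it, thickness along x; black ribs (to 78 mm height, slot 11 mm wide) hold only its ends, beyond 49 mm from the middle.
- button_1: Black bar 64 (its y) x 12 (x) x 18 mm high on a vertical pivot at its middle, 88 mm from the box's middle towards its +y. Origin on the pivot, 110 mm high; the bar spans 2 to 20 mm above it. Starts within 0.25 rad of the box's y, overlapping the cover. Hard stops: 0.3 rad past y one way, 1.7 rad the other (hidden; varies). Friction 0.1 N m, stays put. Aside: along the box's x within 0.35 rad.
- button_2: The other turn button, like button_1, towards the box's -y. Which way it turns is independent of button_1.
- panel_grip (a point): Centre of the white grip bar, 12 x 70 x 26 mm (x, y, z), in the middle of the blue cover plate, 110 x 140 x 6 mm. The point is 13 mm above the plate's top, 19 mm above its underside. About 0.25 kg. The cover rests on a ledge in its recess with 2 mm play all round, axes along the box's.
- filter_center (a point): Centre of the orange filter, a stiff upright plate 8 x 116 x 78 mm (x, y, z), 0.09 kg, standing on the cavity floor. Its top edge is 39 mm above this point and 22 mm below the box's top. It slides straight up; grip the middle of its top edge.
- mat: Green flat mat, fixed, 150 x 180 x 6 mm (x, y, z), origin at the centre of its underside. The cover goes here.
- pan: Open dark steel pan, fixed, 130 x 170 x 65 mm outside (x, y, z), 4 mm walls and floor, origin at the centre of its underside. The filter goes here; its width fits along the pan's y. It may stand, lean or lie.
- jar: Amber jar with white lid, 64 mm diameter, 100 mm high, origin at the centre of its underside. Leave alone.
- cup: White cup, 76 mm diameter, 90 mm high, origin at the centre of its underside. Leave alone.
- shaker: Steel shaker, 72 mm diameter, 130 mm high, origin at the centre of its underside. Leave alone.
Not all that is in view belongs to the job. Of the things like the part that bears panel_grip, leave any that is brown, pink or yellow; of the rest the smaller one is meant.

How it is judged:
By the outcome, as a careful person would: the job done as asked, in the order asked, and still so for the second after the job is handed in, with the robot touching nothing.
It also fails if it takes over 72 s, if anything falls off the work surface, if the arm or the gripper's body presses on something with over 40 N, if the wrist force passes 120 N, or if a joint passes its speed limit or range.

## Working session

There is one attempt and no reset: what is moved stays moved. The work goes in short steps, Python scripts to look and compute and a tool call to move; the robot and the scene stay as the last step left them, time stands still between calls to the robot, and variables do not carry over. Pictures are saved under pics/ and viewed, at most 10 in all, crops included, and the job is handed in when it is done.

Besides the shell and the picture viewer there is one more tool, called after ">>>" as name(argument=value, ...), one argument or row to a line, values as JSON. move_arm: Moves the arm, as the interface text tells. Scaled input: -1 to 1 covers 80 cm each way for a shift and 120 degrees each way for a turn. Its arguments: {"type":"object","properties":{"deltas":{"type":"array","items":{"type":"array","items":{"type":"array","items":{"type":"number","minimum":-1,"maximum":1}}}},"squeeze":{"type":"number"}},"required":["deltas"]}

```bash
mkdir -p pics; python3 - <<'E'
from rig import manip
import cv2
for n in("top","side"):
    cv2.imwrite(f"pics/{n}0.png",manip.get_image(n)[:,:,::-1])
    p=manip.camera_params(n);print(n,p)
print(manip.get_state())
E
```

```text
top {'fx': 414.87475178716716, 'fy': 414.87475178716716, 'cx': 324.9964121096962, 'cy': 197.4681299356256, 'R': array([[ 0.04085395, -0.9991516 , -0.00519897],
       [-0.97683832, -0.03884667, -0.21042298],
       [ 0.2100425 ,  0.01367516, -0.97759661]]), 't': array([0.00216555, 0.53962236, 1.28276169])}
side {'fx': 458.1118792777534, 'fy': 458.1118792777534, 'cx': 320.6491655716832, 'cy': 196.85738565142663, 'R': array([[ 0.7570595 , -0.6532148 ,  0.0130897 ],
       [-0.42791935, -0.5108882 , -0.74557245],
       [ 0.49370633,  0.55884137, -0.66629602]]), 't': array([-0.38665189,  0.28048158,  1.04084089])}
{'clock': 0.1, 'qpos': array([ 9.86016026e-01,  2.76507511e-01,  1.50602810e+00,  1.55374732e-07,
        1.36069255e+00, -1.20984886e-01]), 'qd': array([ 1.47311120e-03,  5.11996316e-04, -1.05491886e-03,  7.11352879e-04,
       -1.79004137e-05, -8.03590473e-04]), 'effort': array([ 1.38233258e-04, -4.17696404e+01, -2.46404672e+01, -3.87970440e-04,
        5.73959944e-03, -1.65152875e-05]), 'position': array([0.25696071, 0.51386621, 0.23853143]), 'ee_rot': array([-2.82689640e-04,  2.29824785e-01,  9.73231678e-01, -7.67335694e-04]), 'contact_force': array([-0.18559532,  0.35674389, -0.02545121]), 'moment': array([-0.02065263,  0.01623051, -0.05791234]), 'gripper_force': 0.0, 'width': 0.08558397954952536}
```

View pics/top0.png

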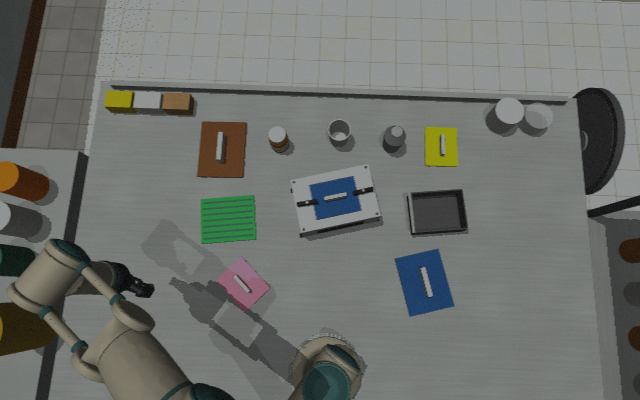

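View pics/side0.png

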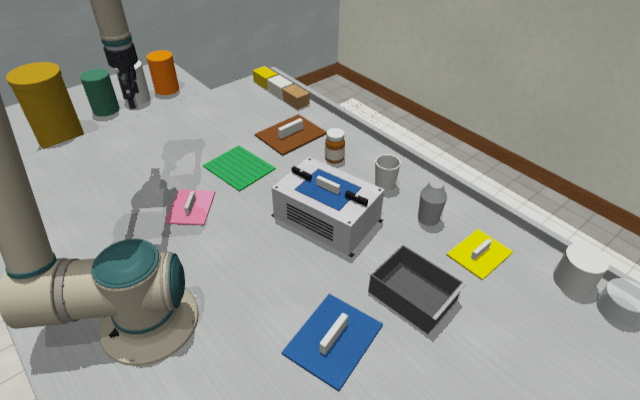

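Candidates for the cover, in the top view: brown (222,150), pink (244,283), yellow (441,146), large blue (424,282) and small blue in the box (336,197). I choose the small blue one in the box. The mat is at (228,219) and the pan at (437,212).

```bash
cat > h.py <<'E'
from rig import manip
import cv2, numpy as np
def cast(n,uv,z):
    p=manip.camera_params(n);R,t=p["R"],p["t"];c=-R.T@t
    uv=np.atleast_2d(uv).astype(float)
    d=np.c_[(uv[:,0]-p["cx"])/p["fx"],(uv[:,1]-p["cy"])/p["fy"],np.ones(len(uv))]@R
    return c+d*((z-c[2])/d[:,2])[:,None]
def proj(n,X):
    p=manip.camera_params(n);q=np.atleast_2d(X)@p["R"].T+p["t"]
    return np.c_[q[:,0]/q[:,2]*p["fx"]+p["cx"],q[:,1]/q[:,2]*p["fy"]+p["cy"]]
def hsv(im): return cv2.cvtColor(im,cv2.COLOR_RGB2HSV)
def blobs(m,roi,amin=15):
    x0,y0,x1,y1=roi;k=np.zeros(m.shape,np.uint8);k[y0:y1,x0:x1]=m[y0:y1,x0:x1]
    return [c for c in cv2.findContours(k,cv2.RETR_EXTERNAL,cv2.CHAIN_APPROX_NONE)[0] if cv2.contourArea(c)>=amin]
def rect(n,c,z):
    """min-area rectangle of contour cast on plane z: centre, sizes, angle of the long side (deg, world)"""
    P=cast(n,c[:,0,:],z)[:,:2];r=cv2.minAreaRect((P*1000).astype(np.float32))
    b=cv2.boxPoints(r);e=b[1]-b[0];f=b[2]-b[1];l=e if np.hypot(*e)>np.hypot(*f) else f
    return np.round(r[0],1),np.round(sorted(r[1]),1),round(np.degrees(np.arctan2(l[1],l[0]))%180,1)
E
python3 - <<'E'
from h import *
R={"top":dict(cover=(300,170,375,225),btn=(290,175,380,215),mat=(190,185,265,250),pan=(400,180,475,240)),
"side":dict(cover=(285,165,370,215),btn=(285,160,375,210),mat=(195,140,280,190),pan=(360,240,470,335))}
for n in R:
    im=manip.get_image(n);H=hsv(im);h,s,v=cv2.split(H)
    M=dict(cover=(h>100)&(h<125)&(s>120),btn=(v<60),mat=(h>45)&(h<85)&(s>100),pan=(v<100))
    Z=dict(cover=.108,btn=.130,mat=.006,pan=.065)
    for k in M:
        for c in blobs(M[k].astype(np.uint8),R[n][k]): print(n,k,cv2.boundingRect(c),*rect(n,c,Z[k]))
    m=((s<40)&(v>180)).astype(np.uint8)
    roi=(285,160,385,240) if n=="top" else (265,150,390,230)
    for c in blobs(m,roi): print(n,"white",cv2.boundingRect(c),"z.110",*rect(n,c,.110),"z.134",*rect(n,c,.134))
a=manip.get_image("top")[155:245,280:390];b=manip.get_image("side")[150:230,265:390]
a=cv2.resize(a,(500,409),interpolation=cv2.INTER_CUBIC);cv2.imwrite("pics/c1.png",a[:,:,::-1])
E
```

```text
top cover (310, 177, 51, 42) [530.1  -7.6] [110.  137.4] 104.2
top btn (297, 199, 22, 8) [505.   75.9] [15.9 63.2] 103.8
top btn (353, 187, 20, 9) [549.1 -91.2] [15.2 62. ] 105.5
top mat (201, 195, 55, 49) [465.5 345.1] [149.8 179.3] 97.1
top pan (406, 189, 62, 49) [ 502.7 -332.2] [146.  185.8] 96.3
side cover (296, 170, 64, 40) [528.2  -6.2] [108.3 139.5] 104.4
side btn (345, 191, 23, 15) [ 540.3 -100.5] [24.9 67.2] 104.9
side btn (292, 167, 20, 14) [497.1  67.8] [21.6 69.2] 101.7
side mat (203, 146, 72, 44) [461.8 342. ] [151.2 183.4] 97.5
side pan (369, 246, 93, 89) [ 487.2 -351.5] [168.7 183.2] 96.5
side white (265, 211, 12, 19) z.110 [339.3  -6.7] [26.7 65.4] 54.4 z.134 [326.  -27.3] [25.9 63.4] 54.4
side white (382, 204, 8, 26) z.110 [ 566.5 -181.5] [17.4 90.8] 42.9 z.134 [ 546.4 -196.8] [16.9 88.1] 42.9
side white (317, 176, 23, 11) z.110 [548.   14.8] [11.9 68. ] 104.3 z.134 [528.4  -6.4] [11.6 66. ] 104.3
side white (265, 150, 125, 76) z.110 [540.9   3.3] [311.1 366.3] 140.2 z.134 [521.5 -17.6] [301.8 355.2] 140.2
```

View pics/c1.png

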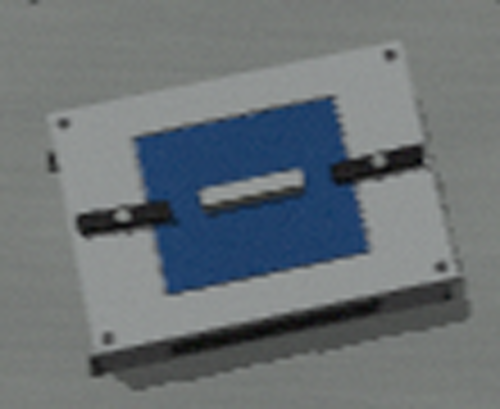

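The crop shows the blue cover in the steel frame. Its two black bars lie almost along the box's y, with white pivot dots at crop (123,215) and (378,160). The sizes and the two views agree: box centre ≈ (0.528,-0.0075), yaw ≈ 14.4°.

```bash
cat >> h.py <<'E'
from scipy.spatial.transform import Rotation as Ro
def plan(pos,ydeg):
    """numbers for a move to TCP pos with the closing line at ydeg (world, mod 180) from the present pose"""
    s=manip.get_state();q=s["ee_rot"];M=Ro.from_quat([q[1],q[2],q[3],q[0]]).as_matrix()
    d=M.T@(np.array(pos)-s["position"]);y=np.degrees(np.arctan2(M[1,1],M[0,1]))
    tw=-((ydeg-y+90)%180-90)
    print("shift",np.round(d/.8,4),"twist",round(tw/120,4),"| deg",round(tw,1),"y now",round(y,1),"q6",round(s["qpos"][5],2),"tilt",np.round(M[2],3))
E
python3 - <<'E'
from h import *
plan([.506,.077,.19],14.4)
u=np.array([-.2487,.9686])
for n in("top","side"):
    im=manip.get_image(n);h,s,v=cv2.split(hsv(im))
    print(n,[np.round(proj(n,np.r_[np.array([.528,-.0075])+k*.088*u,.13])[0],1) for k in(1,-1)])
    m=(v>110).astype(np.uint8)
    for k in(1,-1):
        p=proj(n,np.r_[np.array([.528,-.0075])+k*.088*u,.13])[0];x,y=np.round(p).astype(int)
        w=v[y-4:y+5,x-6:x+7].astype(float)
        print(w.astype(int))
E
```

```text
shift [-0.5226 -0.3495  0.0614] twist 0.4086 | deg 49.0 y now 63.4 q6 -0.12 tilt [ 0.    -0.001 -1.   ]
top [array([306.8, 202.3]), array([363.1, 190.5])]
[[149 149 149 148 149 147 149 148 149 150 128 105 107]
 [151 148 149 148 148 148 147 148 148 146 120  73  59]
 [148 147 146 150 132  99  82  82  72  52  29  35  36]
 [ 78  82  70  47  74 118 117  62  36  36  31  31  38]
 [ 41  33  40  35 106 140 140 105  40  39  37  41  43]
 [ 39  33  43  35  70 105 106  72  34  29  13  21  24]
 [ 41  40  39  29  22  18  20  10  23  33  42  52  52]
 [ 11  26  19  28  43  49  53  58  88 101 100 101  88]
 [ 74  82  89  99 100 128 124  93 127 149 147 141 132]]
[[148 150 150 149 147 147 148 147 147 147 119  78  70]
 [138 148 150 145 147 133 101  81  61  29  27  31  32]
 [128 132  99  65  58 107 121  78  32  32  34  26  32]
 [ 32  29  34  31  62 112 135 105  48  36  37  36  36]
 [ 33  36  30  31  29  80  98  68  31  28  18  25  26]
 [ 28  36  33  39  27  30  18  29  24  30  45  60  83]
 [ 29  22  25  20  22  38  52  65  89  99  98 127 149]
 [ 26  44  60  82  98  89  79 119 147 149 149 148 149]
 [ 65  84
[... 390 characters left out ...]
6  48 126 138 119  73 115 151 183 203]
 [ 17  14  23  12  21  44  58  38  35  42  58 114 149]
 [ 26  20  22   7  26  23  25  31  36  36  45  35  59]
 [124  74  30  26  19  17  22   9  27  23  33  36  38]]
[[140 156 158 161 158 144 125 182 208 208 207 208 206]
 [ 81 113 140 157 150 125 183 207 208 206 206 206 207]
 [ 41  48  90 107 114 182 207 209 207 206 204 205 208]
 [ 41  38  35  35 103 185 196 188 203 204 205 206 205]
 [ 28  34  36  41 159 182 185 136 153 183 205 206 205]
 [ 20  24  25  33 122 139 136  78  62 115 154 183 203]
 [ 18  20  19  20  28  51  64  42  39  43  62 114 146]
 [ 18  16  20  25  17  13  30  32  34  39  36  44  36]
 [  9  25  21   0  10  23  22  17  24  26  28  34  43]]
```

>>> move_arm(
  deltas=[
    [[-0.5226,-0.3495,0.0614,0.4086,-1],[-0.5226,-0.3495,0.0614,0.4086,-1],[-0.5226,-0.3495,0.0614,0.4086,-1],[-0.5226,-0.3495,0.0614,0.4086,-1],[-0.5226,-0.3495,0.0614,0.4086,-1],[-0.5226,-0.3495,0.0614,0.4086,-1],[-0.5226,-0.3495,0.0614,0.4086,-1],[-0.5226,-0.3495,0.0614,0.4086,-1],[-0.5226,-0.3495,0.0614,0.4086,-1],[-0.5226,-0.3495,0.0614,0.4086,-1],[-0.5226,-0.3495,0.0614,0.4086,-1],[-0.5226,-0.3495,0.0614,0.4086,-1]],
  ],
)

```text
clock: 1.6
position: [0.5065, 0.076, 0.1898]
ee_rot: [-0.0, 0.614, 0.789, -0.0]
contact_force: [0.4, 0.1, -0.2]
width: 0.0855
gripper_force: 0.0
```

```bash
python3 -c "
from h import *
plan([.5065,.078,.123],14.4);print(manip.get_state()['position'],manip.get_state()['clock'])"
```

```text
shift [0.0024 0.0007 0.0835] twist -0.0017 | deg -0.2 y now 14.2 q6 -0.24 tilt [ 0.001 -0.001 -1.   ]
[0.50650798 0.07596288 0.18983852] 1.6
```

>>> move_arm(
  deltas=[
    [[0.0024,0.0007,0.06,0,-1],[0.0024,0.0007,0.0835,0,-1],[0.0024,0.0007,0.0835,0,-1],[0.0024,0.0007,0.0835,0,1],[0.0024,0.0007,0.0835,0,1],[0.0024,0.0007,0.0835,0,1],[0.0024,0.0007,0.0835,0,1],[0.0024,0.0007,0.0835,0,1],[0.0024,0.0007,0.0835,0,1],[0.0024,0.0007,0.0835,0,1]],
  ],
  squeeze=30,
)

```text
clock: 2.6
position: [0.5074, 0.0796, 0.1243]
ee_rot: [0.001, 0.613, 0.79, 0.001]
contact_force: [1.5, 1.7, 3.9]
width: 0.0109
gripper_force: 33.4
```

```bash
python3 -c "
from h import *
s=manip.get_state();print({k:np.round(s[k],3) for k in ('clock','position','contact_force','moment','width','gripper_force')})"
```

```text
{'clock': np.float64(2.6), 'position': array([0.507, 0.08 , 0.124]), 'contact_force': array([1.548, 1.71 , 3.938]), 'moment': array([ 0.37 , -0.241, -0.115]), 'width': np.float64(0.011), 'gripper_force': np.float64(33.434)}
```

>>> move_arm(
  deltas=[
    [[0,0,-0.001,0.05,1],[0,0,-0.001,0.1,1],[0,0,-0.001,0.15,1],[0,0,-0.001,0.2,1],[0,0,-0.001,0.2,1]],
  ],
)

```text
clock: 3.1
position: [0.5076, 0.0796, 0.1243]
ee_rot: [0.001, 0.764, 0.645, 0.001]
contact_force: [5.6, 2.4, -1.7]
width: 0.011
gripper_force: 32.7
```

```bash
cat > s.py <<'E'
from h import *
s=manip.get_state();print({k:np.round(s[k],3) for k in ('clock','position','contact_force','moment','width','gripper_force')})
plan(s['position'],0)
E
python3 s.py
```

```text
{'clock': np.float64(3.1), 'position': array([0.508, 0.08 , 0.124]), 'contact_force': array([ 5.587,  2.373, -1.747]), 'moment': array([ 0.428, -0.744, -0.037]), 'width': np.float64(0.011), 'gripper_force': np.float64(32.686)}
shift [0. 0. 0.] twist -0.0802 | deg -9.6 y now -9.6 q6 0.19 tilt [ 0.001  0.003 -1.   ]
```

>>> move_arm(
  deltas=[
    [[0,0,0,0.07,1],[0,0,0,0.14,1],[0,0,0,0.21,1],[0,0,0,0.28,1],[0,0,0,0.35,1],[0,0,0,0.42,1],[0,0,0,0.49,1],[0,0,0,0.55,1],[0,0,0,0.55,1]],
  ],
)

```text
clock: 4.0
position: [0.5082, 0.0791, 0.1243]
ee_rot: [0.0, 0.992, 0.125, 0.002]
contact_force: [6.0, 1.5, -1.6]
width: 0.0114
gripper_force: 32.5
```

```bash
python3 s.py
```

```text
{'clock': np.float64(4.0), 'position': array([0.508, 0.079, 0.124]), 'contact_force': array([ 5.951,  1.489, -1.637]), 'moment': array([ 0.24 , -0.859, -0.088]), 'width': np.float64(0.011), 'gripper_force': np.float64(32.542)}
shift [0. 0. 0.] twist -0.6299 | deg -75.6 y now -75.6 q6 1.34 tilt [ 0.004  0.001 -1.   ]
```

>>> move_arm(
  deltas=[
    [[0,0,0,0,0.3],[0,0,0,0,0.3],[0,0,0,0,0.3],[0,0,-0.05,0,0.3],[0,0,-0.1,0,0.3],[0,0,-0.1,0,0.3]],
  ],
)

```text
clock: 4.6
position: [0.5092, 0.0792, 0.2094]
ee_rot: [0.001, 0.992, 0.126, 0.005]
contact_force: [0.9, -0.5, 0.2]
width: 0.0297
gripper_force: 0.0
```

```bash
python3 s.py; python3 -c "
from h import *
plan([.5525,-.092,.2],14.4)"
```

```text
{'clock': np.float64(4.6), 'position': array([0.509, 0.079, 0.209]), 'contact_force': array([ 0.852, -0.494,  0.158]), 'moment': array([ 0.012, -0.013, -0.086]), 'width': np.float64(0.03), 'gripper_force': np.float64(0.0)}
shift [0. 0. 0.] twist -0.6297 | deg -75.6 y now -75.6 q6 1.34 tilt [ 0.01   0.003 -1.   ]
shift [-0.0011  0.2207  0.0123] twist -0.7497 | deg -90.0 y now -75.6 q6 1.34 tilt [ 0.01   0.003 -1.   ]
```

>>> move_arm(
  deltas=[
    [[0,0.2207,0.012,-0.75,-1],[0,0.2207,0.012,-0.75,-1],[0,0.2207,0.012,-0.75,-1],[0,0.2207,0.012,-0.75,-1],[0,0.2207,0.012,-0.75,-1],[0,0.2207,0.012,-0.75,-1],[0,0.2207,0.012,-0.75,-1],[0,0.2207,0.012,-0.75,-1],[0,0.2207,0.012,-0.75,-1],[0,0.2207,0.012,-0.75,-1],[0,0.2207,0.012,-0.75,-1],[0,0.2207,0.012,-0.75,-1]],
  ],
)

```text
clock: 5.8
position: [0.5491, -0.0917, 0.1937]
ee_rot: [-0.001, 0.613, 0.79, -0.0]
contact_force: [-0.6, 0.2, 1.0]
width: 0.0855
gripper_force: 0.0
```

```bash
python3 s.py; python3 -c "
from h import *
plan([.5525,-.092,.1245],14.6)
im=manip.get_image('side')[130:250,240:420];cv2.imwrite('pics/s1.png',cv2.resize(im,None,fx=4,fy=4,interpolation=2)[:,:,::-1])"
```

```text
{'clock': np.float64(5.8), 'position': array([ 0.549, -0.092,  0.194]), 'contact_force': array([-0.61 ,  0.246,  0.955]), 'moment': array([ 0.026,  0.039, -0.052]), 'width': np.float64(0.085), 'gripper_force': np.float64(0.0)}
shift [0. 0. 0.] twist 0.12 | deg 14.4 y now 14.4 q6 -0.54 tilt [ 0.001 -0.002 -1.   ]
shift [-0.0015  0.0041  0.0865] twist -0.0016 | deg -0.2 y now 14.4 q6 -0.54 tilt [ 0.001 -0.002 -1.   ]
```

View pics/s1.png

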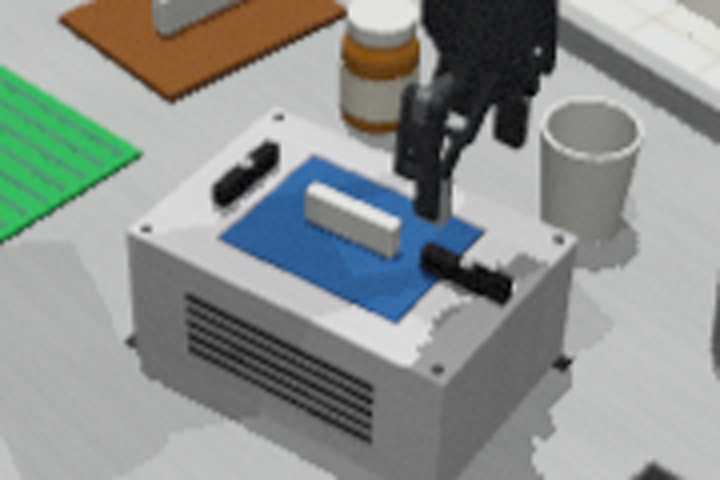

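Button 1 (crop 247,172) now lies along the cover's edge. Button 2 (crop 467,272) is still across the cover.

>>> move_arm(
  deltas=[
    [[-0.0015,0.0041,0.06,0,-1],[-0.0015,0.0041,0.0865,0,-1],[-0.0015,0.0041,0.0865,0,-1],[-0.0015,0.0041,0.0865,0,1],[-0.0015,0.0041,0.0865,0,1],[-0.0015,0.0041,0.0865,0,1],[-0.0015,0.0041,0.0865,0,1],[-0.0015,0.0041,0.0865,0,1],[-0.0015,0.0041,0.0865,0,1],[-0.0015,0.0041,0.0865,0,1]],
  ],
  squeeze=30,
)

```text
clock: 6.85
position: [0.552, -0.0927, 0.1263]
ee_rot: [-0.001, 0.613, 0.79, -0.001]
contact_force: [-4.6, -1.9, 6.0]
width: 0.011
gripper_force: 30.9
```

```bash
python3 s.py
```

```text
{'clock': np.float64(6.85), 'position': array([ 0.552, -0.093,  0.126]), 'contact_force': array([-4.575, -1.922,  5.957]), 'moment': array([-0.269,  0.711,  0.044]), 'width': np.float64(0.011), 'gripper_force': np.float64(30.892)}
shift [0. 0. 0.] twist 0.1203 | deg 14.4 y now 14.4 q6 -0.54 tilt [-0.001 -0.003 -1.   ]
```

>>> move_arm(
  deltas=[
    [[0,0,0,0.05,1],[0,0,0,0.1,1],[0,0,0,0.15,1],[0,0,0,0.2,1],[0,0,0,0.2,1]],
  ],
)

```text
clock: 7.35
position: [0.5515, -0.0927, 0.1263]
ee_rot: [-0.001, 0.763, 0.646, -0.002]
contact_force: [-4.0, -1.7, 6.2]
width: 0.0108
gripper_force: 38.6
```

```bash
python3 s.py
```

```text
{'clock': np.float64(7.35), 'position': array([ 0.552, -0.093,  0.126]), 'contact_force': array([-4.001, -1.702,  6.232]), 'moment': array([-0.177,  0.896,  0.789]), 'width': np.float64(0.011), 'gripper_force': np.float64(38.644)}
shift [0. 0. 0.] twist -0.0794 | deg -9.5 y now -9.5 q6 -0.12 tilt [-0.002 -0.003 -1.   ]
```

Stop felt (Mz 0.79 N m), so button 2 turns the other way.

>>> move_arm(
  deltas=[
    [[0,0,0,-0.07,1],[0,0,0,-0.14,1],[0,0,0,-0.21,1],[0,0,0,-0.28,1],[0,0,0,-0.35,1],[0,0,0,-0.42,1],[0,0,0,-0.42,1]],
  ],
)

```text
clock: 8.05
position: [0.5525, -0.0925, 0.1263]
ee_rot: [-0.0, 0.416, 0.909, -0.001]
contact_force: [-4.0, 0.6, 6.0]
width: 0.0109
gripper_force: 30.9
```

```bash
python3 s.py
```

```text
{'clock': np.float64(8.05), 'position': array([ 0.553, -0.092,  0.126]), 'contact_force': array([-3.99 ,  0.623,  5.995]), 'moment': array([-0.124,  0.656,  0.118]), 'width': np.float64(0.011), 'gripper_force': np.float64(30.891)}
shift [0. 0. 0.] twist 0.3405 | deg 40.9 y now 40.9 q6 -1.0 tilt [ 0.    -0.001 -1.   ]
```

>>> move_arm(
  deltas=[
    [[0,0,0,-0.07,1],[0,0,0,-0.14,1],[0,0,0,-0.21,1],[0,0,0,-0.28,1],[0,0,0,-0.35,1],[0,0,0,-0.42,1],[0,0,0,-0.49,1],[0,0,0,-0.53,1],[0,0,0,-0.53,1]],
  ],
)

```text
clock: 8.95
position: [0.5529, -0.0912, 0.1262]
ee_rot: [-0.0, -0.125, 0.992, 0.001]
contact_force: [-2.9, 2.3, 5.9]
width: 0.0112
gripper_force: 30.9
```

```bash
python3 s.py
```

```text
{'clock': np.float64(8.95), 'position': array([ 0.553, -0.091,  0.126]), 'contact_force': array([-2.92 ,  2.274,  5.896]), 'moment': array([0.336, 0.456, 0.095]), 'width': np.float64(0.011), 'gripper_force': np.float64(30.88)}
shift [0. 0. 0.] twist -0.6303 | deg -75.6 y now 104.4 q6 -2.11 tilt [ 0.     0.002 -1.   ]
```

>>> move_arm(
  deltas=[
    [[0,0,0,0,0.3],[0,0,0,0,0.3],[0,0,0,0,0.3],[0,0,-0.05,0,0.3],[0,0,-0.1,0,0.3],[0,0,-0.1,0,0.3]],
  ],
)

```text
clock: 9.55
position: [0.5572, -0.0933, 0.211]
ee_rot: [0.005, -0.125, 0.992, -0.002]
contact_force: [0.3, -0.3, 0.7]
width: 0.0301
gripper_force: 0.0
```

```bash
python3 s.py; python3 -c "
from h import *
plan([.530,-.0065,.2],14.4)"
```

```text
{'clock': np.float64(9.55), 'position': array([ 0.557, -0.093,  0.211]), 'contact_force': array([ 0.305, -0.326,  0.731]), 'moment': array([-0.094, -0.046, -0.024]), 'width': np.float64(0.03), 'gripper_force': np.float64(0.0)}
shift [0. 0. 0.] twist -0.6303 | deg -75.6 y now 104.4 q6 -2.11 tilt [-0.01  -0.006 -1.   ]
shift [0.0062 0.1136 0.013 ] twist 0.7497 | deg 90.0 y now 104.4 q6 -2.11 tilt [-0.01  -0.006 -1.   ]
```

>>> move_arm(
  deltas=[
    [[0.005,0.1136,0.013,0.75,-1],[0.005,0.1136,0.013,0.75,-1],[0.005,0.1136,0.013,0.75,-1],[0.005,0.1136,0.013,0.75,-1],[0.005,0.1136,0.013,0.75,-1],[0.005,0.1136,0.013,0.75,-1],[0.005,0.1136,0.013,0.75,-1],[0.005,0.1136,0.013,0.75,-1],[0.005,0.1136,0.013,0.75,-1],[0.005,0.1136,0.013,0.75,-1],[0.005,0.1136,0.013,0.75,-1],[0.005,0.1136,0.013,0.75,-1]],
  ],
)

```text
clock: 10.75
position: [0.5269, -0.0052, 0.1944]
ee_rot: [-0.0, 0.613, 0.79, -0.0]
contact_force: [0.1, -0.4, 0.8]
width: 0.0851
gripper_force: 0.0
```

```bash
python3 s.py; python3 -c "
from h import *
plan([.530,-.0065,.122],14.4)"
```

```text
{'clock': np.float64(10.75), 'position': array([ 0.527, -0.005,  0.194]), 'contact_force': array([ 0.142, -0.441,  0.778]), 'moment': array([ 0.039, -0.011, -0.022]), 'width': np.float64(0.085), 'gripper_force': np.float64(0.0)}
shift [0. 0. 0.] twist 0.1199 | deg 14.4 y now 14.4 q6 -0.39 tilt [ 0.    -0.001 -1.   ]
shift [-0.0025  0.0034  0.0905] twist -0.0001 | deg -0.0 y now 14.4 q6 -0.39 tilt [ 0.    -0.001 -1.   ]
```

>>> move_arm(
  deltas=[
    [[-0.0025,0.0034,0.06,0,-1],[-0.0025,0.0034,0.09,0,-1],[-0.0025,0.0034,0.09,0,-1],[-0.0025,0.0034,0.09,0,1],[-0.0025,0.0034,0.09,0,1],[-0.0025,0.0034,0.09,0,1],[-0.0025,0.0034,0.09,0,1],[-0.0025,0.0034,0.09,0,1],[-0.0025,0.0034,0.09,0,1],[-0.0025,0.0034,0.09,0,1]],
  ],
  squeeze=60,
)

```text
clock: 11.75
position: [0.5306, -0.0065, 0.1239]
ee_rot: [0.001, 0.613, 0.79, 0.0]
contact_force: [-1.0, -0.1, 6.1]
width: 0.0106
gripper_force: 62.6
```

```bash
python3 s.py
```

```text
{'clock': np.float64(11.75), 'position': array([ 0.531, -0.007,  0.124]), 'contact_force': array([-0.983, -0.054,  6.146]), 'moment': array([-0.011,  0.201,  0.029]), 'width': np.float64(0.011), 'gripper_force': np.float64(62.58)}
shift [0. 0. 0.] twist 0.12 | deg 14.4 y now 14.4 q6 -0.39 tilt [-0.001  0.001 -1.   ]
```

>>> move_arm(
  deltas=[
    [[0,0,-0.008,0,1],[0,0,-0.018,0,1],[0,0,-0.03,0,1],[0,0,-0.03,0,1]],
  ],
)

```text
clock: 12.15
position: [0.5313, -0.0065, 0.1485]
ee_rot: [0.001, 0.613, 0.79, 0.001]
contact_force: [-0.2, -0.2, -3.7]
width: 0.0105
gripper_force: 61.4
```

```bash
python3 s.py
```

```text
{'clock': np.float64(12.15), 'position': array([ 0.531, -0.007,  0.148]), 'contact_force': array([-0.244, -0.241, -3.65 ]), 'moment': array([ 0.008, -0.003, -0.068]), 'width': np.float64(0.01), 'gripper_force': np.float64(61.391)}
shift [0. 0. 0.] twist 0.12 | deg 14.4 y now 14.4 q6 -0.39 tilt [-0.001  0.003 -1.   ]
```

>>> move_arm(
  deltas=[
    [[0,0,-0.05,0,1],[0,0,-0.09,0,1],[0,0,-0.09,0,1]],
  ],
)

```text
clock: 12.45
position: [0.5333, -0.0068, 0.2236]
ee_rot: [0.004, 0.613, 0.79, 0.003]
contact_force: [0.4, -0.7, -2.7]
width: 0.0106
gripper_force: 61.5
```

```bash
python3 s.py; python3 -c "
from h import *
plan([.464,.344,.15],7.2)"
```

```text
{'clock': np.float64(12.45), 'position': array([ 0.533, -0.007,  0.224]), 'contact_force': array([ 0.416, -0.676, -2.657]), 'moment': array([-0.043, -0.029, -0.021]), 'width': np.float64(0.011), 'gripper_force': np.float64(61.488)}
shift [0. 0. 0.] twist 0.12 | deg 14.4 y now 14.4 q6 -0.39 tilt [-0.004  0.009 -1.   ]
shift [0.4466 0.0243 0.0905] twist 0.06 | deg 7.2 y now 14.4 q6 -0.39 tilt [-0.004  0.009 -1.   ]
```

>>> move_arm(
  deltas=[
    [[0.05,0.003,0,0.01,1],[0.1,0.006,0,0.02,1],[0.15,0.009,0,0.03,1],[0.2,0.011,0,0.04,1],[0.25,0.013,0,0.05,1],[0.3,0.016,0,0.06,1],[0.35,0.019,0.02,0.06,1],[0.4,0.022,0.05,0.06,1],[0.4466,0.0243,0.09,0.06,1],[0.4466,0.0243,0.09,0.06,1],[0.4466,0.0243,0.09,0.06,1]],
  ],
)

```text
clock: 13.55
position: [0.4586, 0.3443, 0.1447]
ee_rot: [-0.0, 0.661, 0.751, -0.002]
contact_force: [0.6, -0.4, -2.7]
width: 0.0104
gripper_force: 61.2
```

```bash
python3 s.py; python3 -c "
from h import *
plan([.464,.344,.031],7.2)
im=manip.get_image('top')[120:260,180:390];cv2.imwrite('pics/t2.png',cv2.resize(im,None,fx=3.5,fy=3.5,interpolation=2)[:,:,::-1])"
```

```text
{'clock': np.float64(13.55), 'position': array([0.459, 0.344, 0.145]), 'contact_force': array([ 0.581, -0.445, -2.728]), 'moment': array([-0.003, -0.058, -0.003]), 'width': np.float64(0.01), 'gripper_force': np.float64(61.179)}
shift [0. 0. 0.] twist 0.061 | deg 7.3 y now 7.3 q6 0.4 tilt [-0.002 -0.004 -1.   ]
shift [-0.0009  0.0072  0.1421] twist 0.001 | deg 0.1 y now 7.3 q6 0.4 tilt [-0.002 -0.004 -1.   ]
```

View pics/t2.png

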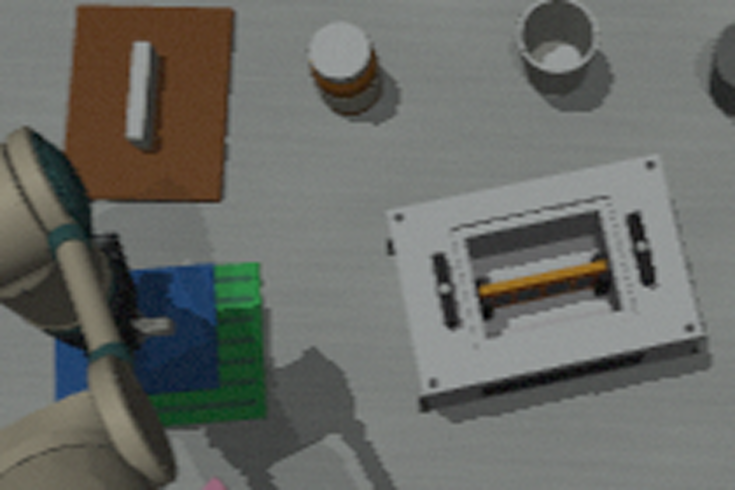

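Both buttons lie aside at crop (445,290) and (641,248). The filter's top edge shows at crop (545,278), and the cover hangs over the mat. Lowering it.

>>> move_arm(
  deltas=[
    [[0,0.003,0.05,0,1],[0,0.003,0.09,0,1],[0,0.003,0.12,0,1],[0,0.003,0.12,0,1],[0,0.003,0.12,0,1]],
  ],
)

```text
clock: 14.1
position: [0.4637, 0.3442, 0.052]
ee_rot: [0.0, 0.662, 0.75, 0.001]
contact_force: [0.4, 0.4, -3.1]
width: 0.0107
gripper_force: 61.2
```

```bash
python3 s.py; python3 -c "
from h import *
plan([.464,.344,.027],7.2)"
```

```text
{'clock': np.float64(14.1), 'position': array([0.464, 0.344, 0.052]), 'contact_force': array([ 0.426,  0.368, -3.122]), 'moment': array([-0.007, -0.021,  0.08 ]), 'width': np.float64(0.011), 'gripper_force': np.float64(61.198)}
shift [0. 0. 0.] twist 0.0592 | deg 7.1 y now 7.1 q6 0.39 tilt [ 0.     0.001 -1.   ]
shift [-0.0003  0.0003  0.0312] twist -0.0008 | deg -0.1 y now 7.1 q6 0.39 tilt [ 0.     0.001 -1.   ]
```

>>> move_arm(
  deltas=[
    [[0,0,0.015,0,1],[0,0,0.025,0,1],[0,0,0.03,0,1],[0,0,0.033,0,1],[0,0,0.033,0,1]],
  ],
)

```text
clock: 14.6
position: [0.4624, 0.3447, 0.026]
ee_rot: [0.0, 0.661, 0.75, -0.0]
contact_force: [-2.6, -1.7, 6.5]
width: 0.0109
gripper_force: 62.6
```

```bash
python3 s.py
```

```text
{'clock': np.float64(14.6), 'position': array([0.462, 0.345, 0.026]), 'contact_force': array([-2.608, -1.748,  6.521]), 'moment': array([-0.284,  0.379, -0.036]), 'width': np.float64(0.011), 'gripper_force': np.float64(62.568)}
shift [0. 0. 0.] twist 0.0602 | deg 7.2 y now 7.2 q6 0.39 tilt [-0.  0. -1.]
```

>>> move_arm(
  deltas=[
    [[0,0,0,0,-0.2],[0,0,0,0,-0.2],[0,0,0,0,-0.2],[0,0,-0.04,0,-0.2],[0,0,-0.1,0,-0.2],[0,0,-0.16,0,-0.2],[0,0,-0.22,0,-0.2],[0,0,-0.25,0,-0.2],[0,0,-0.25,0,-0.2]],
  ],
)

```text
clock: 15.5
position: [0.4649, 0.3462, 0.2294]
ee_rot: [0.002, 0.661, 0.75, 0.005]
contact_force: [0.5, -0.4, -0.7]
width: 0.051
gripper_force: 0.0
```

```bash
python3 s.py; python3 - <<'E'
from h import *
for n,roi in(("top",(310,175,370,225)),("side",(290,160,370,225))):
    h,s,v=cv2.split(hsv(manip.get_image(n)))
    for c in blobs(((h>5)&(h<25)&(s>120)&(v>100)).astype(np.uint8),roi,5): print(n,cv2.boundingRect(c),rect(n,c,.088))
    for c in blobs(((h>100)&(h<125)&(s>120)).astype(np.uint8),(180,170,280,270) if n=="top" else (195,130,290,190),100): print(n,"cover",rect(n,c,.012))
plan([.530,-.0065,.2],14.4)
E
```

```text
{'clock': np.float64(15.5), 'position': array([0.465, 0.346, 0.229]), 'contact_force': array([ 0.477, -0.394, -0.744]), 'moment': array([0.019, 0.005, 0.013]), 'width': np.float64(0.051), 'gripper_force': np.float64(0.0)}
shift [0. 0. 0.] twist 0.06 | deg 7.2 y now 7.2 q6 0.39 tilt [ 0.004  0.009 -1.   ]
top (317, 195, 36, 9) (array([528.8,  -6.8]), array([  7.7, 113.3]), np.float32(104.2))
top cover (array([461.8, 340.6]), array([109.1, 133.3]), np.float32(97.2))
side (310, 186, 35, 21) (array([515. ,  -6.5]), array([ 32.4, 109.4]), np.float32(104.1))
side cover (array([458.5, 340.9]), array([110.9, 141.3]), np.float32(97.3))
shift [-0.4462  0.0287  0.0307] twist -0.06 | deg -7.2 y now 7.2 q6 0.39 tilt [ 0.     0.001 -1.   ]
```

>>> move_arm(
  deltas=[
    [[-0.4462,0.0287,0.02,-0.06,0.15],[-0.4462,0.0287,0.02,-0.06,0.15],[-0.4462,0.0287,0.02,-0.06,0.15],[-0.4462,0.0287,0.02,-0.06,0.15],[-0.4462,0.0287,0.02,-0.06,0.15],[-0.4462,0.0287,0.02,-0.06,0.15],[-0.4462,0.0287,0.02,-0.06,0.15],[-0.4462,0.0287,0.02,-0.06,0.15],[-0.4462,0.0287,0.02,-0.06,0.15],[-0.4462,0.0287,0.02,-0.06,0.15],[-0.4462,0.0287,0.02,-0.06,0.15]],
  ],
)

```text
clock: 16.7
position: [0.5294, -0.0049, 0.208]
ee_rot: [-0.001, 0.612, 0.791, -0.0]
contact_force: [0.1, 0.6, 0.8]
width: 0.0358
gripper_force: 0.0
```

```bash
python3 s.py; python3 -c "
from h import *
plan([.530,-.0065,.13],14.4)"
```

```text
{'clock': np.float64(16.7), 'position': array([ 0.529, -0.005,  0.208]), 'contact_force': array([0.068, 0.553, 0.802]), 'moment': array([ 0.007, -0.038, -0.039]), 'width': np.float64(0.036), 'gripper_force': np.float64(0.0)}
shift [0. 0. 0.] twist 0.1208 | deg 14.5 y now 14.5 q6 -0.39 tilt [ 0.001 -0.001 -1.   ]
shift [-0.0023  0.0003  0.0975] twist 0.0008 | deg 0.1 y now 14.5 q6 -0.39 tilt [ 0.001 -0.001 -1.   ]
```

>>> move_arm(
  deltas=[
    [[-0.001,0,0.05,0,0.15],[-0.001,0,0.0975,0,0.15],[-0.001,0,0.0975,0,0.15],[-0.001,0,0.0975,0,0.15]],
  ],
)

```text
clock: 17.1
position: [0.5301, -0.006, 0.1308]
ee_rot: [-0.0, 0.612, 0.791, -0.0]
contact_force: [-0.3, 0.2, 0.4]
width: 0.0364
gripper_force: 0.0
```

```bash
python3 s.py; python3 -c "
from h import *
plan([.530,-.0065,.068],14.4)"
```

```text
{'clock': np.float64(17.1), 'position': array([ 0.53 , -0.006,  0.131]), 'contact_force': array([-0.292,  0.176,  0.351]), 'moment': array([ 0.016, -0.007, -0.016]), 'width': np.float64(0.036), 'gripper_force': np.float64(0.0)}
shift [0. 0. 0.] twist 0.1209 | deg 14.5 y now 14.5 q6 -0.4 tilt [ 0.001 -0.001 -1.   ]
shift [-0.0006 -0.0002  0.0785] twist 0.0009 | deg 0.1 y now 14.5 q6 -0.4 tilt [ 0.001 -0.001 -1.   ]
```

>>> move_arm(
  deltas=[
    [[0,0,0.025,0,0.15],[0,0,0.05,0,0.15],[0,0,0.0785,0,0.15],[0,0,0.0785,0,0.15],[0,0,0.0785,0,0.15]],
  ],
)

```text
clock: 17.6
position: [0.5317, -0.007, 0.0696]
ee_rot: [0.001, 0.613, 0.79, 0.001]
contact_force: [0.2, -0.2, 0.5]
width: 0.036
gripper_force: 0.0
```

```bash
python3 s.py
```

```text
{'clock': np.float64(17.6), 'position': array([ 0.532, -0.007,  0.07 ]), 'contact_force': array([ 0.179, -0.178,  0.531]), 'moment': array([ 0.067,  0.028, -0.027]), 'width': np.float64(0.036), 'gripper_force': np.float64(0.0)}
shift [0. 0. 0.] twist 0.1202 | deg 14.4 y now 14.4 q6 -0.4 tilt [-0.001  0.003 -1.   ]
```

>>> move_arm(
  deltas=[
    [[0,0,0,0,1],[0,0,0,0,1],[0,0,0,0,1],[0,0,0,0,1],[0,0,0,0,1]],
  ],
  squeeze=40,
)

```text
clock: 18.1
position: [0.5306, -0.0076, 0.0695]
ee_rot: [0.001, 0.613, 0.79, 0.0]
contact_force: [-1.2, -0.0, 6.0]
width: 0.0074
gripper_force: 39.8
```

```bash
python3 s.py
```

```text
{'clock': np.float64(18.1), 'position': array([ 0.531, -0.008,  0.07 ]), 'contact_force': array([-1.202, -0.048,  6.039]), 'moment': array([-0.104,  0.375,  0.13 ]), 'width': np.float64(0.007), 'gripper_force': np.float64(39.779)}
shift [0. 0. 0.] twist 0.1202 | deg 14.4 y now 14.4 q6 -0.4 tilt [-0.001  0.001 -1.   ]
```

>>> move_arm(
  deltas=[
    [[0,0,-0.015,0,1],[0,0,-0.035,0,1],[0,0,-0.055,0,1],[0,0,-0.075,0,1],[0,0,-0.095,0,1],[0,0,-0.12,0,1],[0,0,-0.15,0,1],[0,0,-0.18,0,1],[0,0,-0.21,0,1],[0,0,-0.225,0,1],[0,0,-0.225,0,1],[0,0,-0.225,0,1]],
  ],
)

```text
clock: 19.3
position: [0.5298, -0.0072, 0.2474]
ee_rot: [-0.0, 0.613, 0.79, -0.0]
contact_force: [-0.5, 0.6, -1.4]
width: 0.007
gripper_force: 39.0
```

```bash
python3 s.py; python3 - <<'E'
from h import *
h,s,v=cv2.split(hsv(manip.get_image("top")))
# pan rim corners from top
m=(v<100).astype(np.uint8)
c=max(blobs(m,(400,175,480,245)),key=cv2.contourArea)
hull=cv2.convexHull(c)[:,0];q=cv2.approxPolyDP(cv2.convexHull(c),3,True)[:,0];print(q.tolist());print(np.round(cast("top",q,.065)[:,:2],3).tolist())
im=manip.get_image('top')[100:260,270:490];cv2.imwrite('pics/t3.png',cv2.resize(im,None,fx=3.5,fy=3.5,interpolation=2)[:,:,::-1])
E
```

```text
{'clock': np.float64(19.3), 'position': array([ 0.53 , -0.007,  0.247]), 'contact_force': array([-0.524,  0.57 , -1.384]), 'moment': array([-0.001, -0.007, -0.053]), 'width': np.float64(0.007), 'gripper_force': np.float64(38.961)}
shift [0. 0. 0.] twist 0.1199 | deg 14.4 y now 14.4 q6 -0.4 tilt [ 0.    -0.001 -1.   ]
[[462, 190], [467, 233], [414, 237], [410, 234], [407, 195]]
[[0.58, -0.416], [0.441, -0.428], [0.422, -0.261], [0.431, -0.248], [0.556, -0.239]]
```

View pics/t3.png

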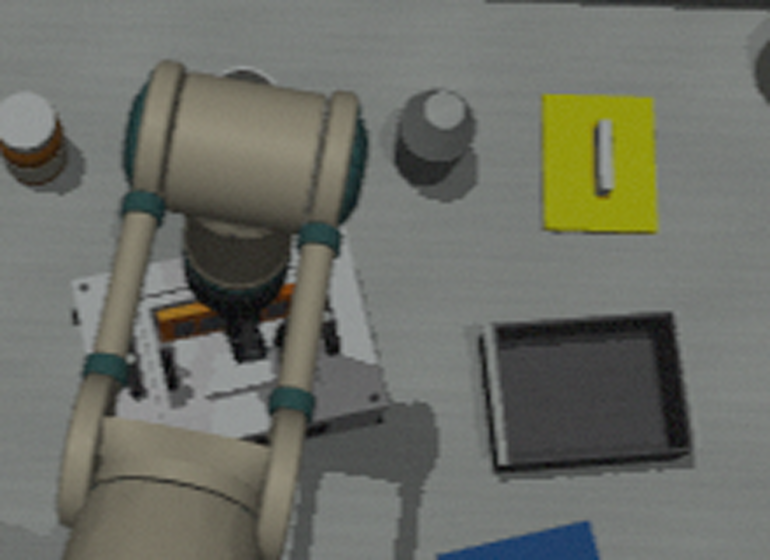

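The filter is out and hanging in the gripper. The pan's rim corners are at about crop (486,324), (675,313), (692,457), (500,466).

```bash
python3 - <<'E'
from h import *
c=np.array([[486,324],[675,313],[692,457],[500,466]])/3.5+[270,100]
P=cast("top",c,.065)[:,:2];print(np.round(P,3).tolist(),P.mean(0),[round(np.linalg.norm(P[i]-P[i-1]),3) for i in range(4)])
# floor from grey interior at z=.004
im=manip.get_image("side");h,s,v=cv2.split(hsv(im))
c=max(blobs((v<100).astype(np.uint8),(355,235,475,340)),key=cv2.contourArea)
q=cv2.approxPolyDP(cv2.convexHull(c),3,True)[:,0];print(q.tolist())
for z in(0,.065):print(z,np.round(cast("side",q,z)[:,:2],3).tolist())
E
```

```text
[[0.564, -0.245], [0.582, -0.419], [0.449, -0.43], [0.434, -0.257]] [ 0.50704263 -0.33777226] [np.float64(0.131), np.float64(0.174), np.float64(0.133), np.float64(0.173)]
[[402, 246], [460, 282], [456, 301], [428, 333], [369, 292], [371, 275]]
0 [[0.609, -0.217], [0.629, -0.39], [0.575, -0.418], [0.457, -0.43], [0.436, -0.266], [0.476, -0.233]]
0.065 [[0.558, -0.251], [0.577, -0.412], [0.527, -0.438], [0.417, -0.449], [0.397, -0.296], [0.435, -0.265]]
```

```bash
python3 -c "
from h import *
plan([.507,-.338,.2],6.3)"
```

```text
shift [-0.3937 -0.1298  0.0579] twist 0.0674 | deg 8.1 y now 14.4 q6 -0.4 tilt [ 0.001 -0.003 -1.   ]
```

>>> move_arm(
  deltas=[
    [[-0.04,-0.013,0,0.01,1],[-0.08,-0.026,0,0.02,1],[-0.12,-0.04,0,0.03,1],[-0.16,-0.053,0,0.04,1],[-0.2,-0.066,0,0.05,1],[-0.24,-0.079,0,0.06,1],[-0.28,-0.092,0,0.0674,1],[-0.32,-0.106,0,0.0674,1],[-0.36,-0.119,0,0.0674,1],[-0.3937,-0.1298,0.03,0.0674,1],[-0.3937,-0.1298,0.058,0.0674,1],[-0.3937,-0.1298,0.058,0.0674,1]],
  ],
)

```text
clock: 20.65
position: [0.5055, -0.3372, 0.1966]
ee_rot: [-0.005, 0.668, 0.744, -0.0]
contact_force: [-0.4, 0.5, -1.1]
width: 0.0074
gripper_force: 39.0
```

>>> move_arm(
  deltas=[
    [[0,0,0.04,0,1],[0,0,0.07,0,1],[0,0,0.07,0,1],[0,0,0.07,0,1]],
  ],
)

```text
clock: 21.05
position: [0.5084, -0.3378, 0.146]
ee_rot: [-0.0, 0.667, 0.745, 0.0]
contact_force: [-0.1, -0.3, -1.1]
width: 0.0069
gripper_force: 39.0
```

```bash
python3 s.py; python3 - <<'E'
from h import *
plan([.507,-.338,.066],6.3)
im=manip.get_image('side')[190:350,330:500];cv2.imwrite('pics/s4.png',cv2.resize(im,None,fx=3.5,fy=3.5,interpolation=2)[:,:,::-1])
E
```

```text
{'clock': np.float64(21.05), 'position': array([ 0.508, -0.338,  0.146]), 'contact_force': array([-0.065, -0.27 , -1.069]), 'moment': array([ 0.035, -0.015,  0.003]), 'width': np.float64(0.007), 'gripper_force': np.float64(39.029)}
shift [0. 0. 0.] twist 0.0529 | deg 6.3 y now 6.3 q6 -0.81 tilt [ 0.  0. -1.]
shift [-0.0001 -0.0018  0.1   ] twist 0.0004 | deg 0.0 y now 6.3 q6 -0.81 tilt [ 0.  0. -1.]
```

View pics/s4.png

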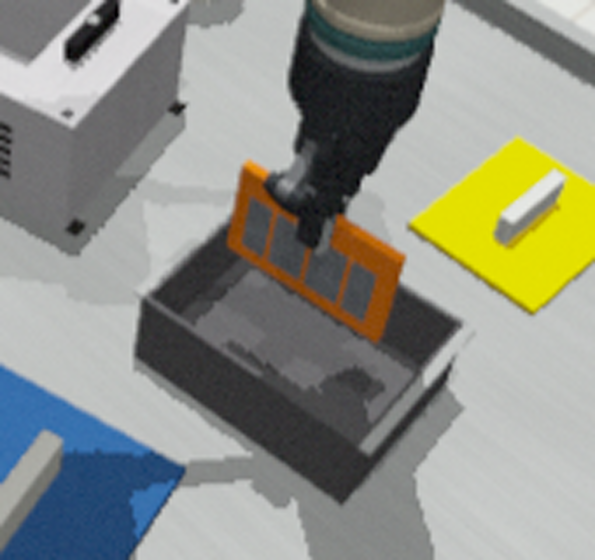

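The filter hangs upright above the pan (crop ~315,250), parallel to its long side and centred. Lowering it.

>>> move_arm(
  deltas=[
    [[0,-0.001,0.03,0,1],[0,-0.001,0.06,0,1],[0,-0.001,0.085,0,1],[0,-0.001,0.095,0,1],[0,-0.001,0.1,0,1],[0,-0.001,0.104,0,1],[0,-0.001,0.104,0,1]],
  ],
)

```text
clock: 21.8
position: [0.5081, -0.339, 0.0636]
ee_rot: [0.001, 0.667, 0.745, 0.0]
contact_force: [0.1, -0.9, -1.5]
width: 0.0074
gripper_force: 39.1
```

```bash
python3 s.py
```

```text
{'clock': np.float64(21.8), 'position': array([ 0.508, -0.339,  0.064]), 'contact_force': array([ 0.093, -0.903, -1.545]), 'moment': array([-0.014, -0.066, -0.036]), 'width': np.float64(0.007), 'gripper_force': np.float64(39.131)}
shift [0. 0. 0.] twist 0.0526 | deg 6.3 y now 6.3 q6 -0.81 tilt [-0.002  0.002 -1.   ]
```

>>> move_arm(
  deltas=[
    [[0,0,0.001,0,1],[0,0,0.002,0,1],[0,0,0.003,0,1],[0,0,0.003,0,1]],
  ],
)

```text
clock: 22.2
position: [0.5082, -0.339, 0.0635]
ee_rot: [0.002, 0.667, 0.745, 0.0]
contact_force: [-1.5, 2.1, 14.5]
width: 0.0071
gripper_force: 41.4
```

```bash
python3 s.py
```

```text
{'clock': np.float64(22.2), 'position': array([ 0.508, -0.339,  0.063]), 'contact_force': array([-1.491,  2.142, 14.486]), 'moment': array([0.439, 0.546, 0.026]), 'width': np.float64(0.007), 'gripper_force': np.float64(41.376)}
shift [0. 0. 0.] twist 0.0526 | deg 6.3 y now 6.3 q6 -0.81 tilt [-0.003  0.003 -1.   ]
```

>>> move_arm(
  deltas=[
    [[0,0,-0.002,0,1],[0,0,-0.002,0,0.6],[0,0,-0.002,0,0.4],[0,0,-0.002,0,0.2],[0,0,-0.002,0,0.2],[0,0,-0.03,0,0.2],[0,0,-0.07,0,0.2],[0,0,-0.12,0,0.2],[0,0,-0.17,0,0.2],[0,0,-0.22,0,0.2],[0,0,-0.22,0,0.2],[0,0,-0.22,0,0.2]],
  ],
)

```text
clock: 23.4
position: [0.5075, -0.3385, 0.2367]
ee_rot: [0.001, 0.667, 0.745, 0.0]
contact_force: [-0.6, -0.6, -0.6]
width: 0.0338
gripper_force: 0.0
```

```bash
python3 s.py; python3 - <<'E'
from h import *
im=manip.get_image('side')[80:350,190:500];cv2.imwrite('pics/s5.png',cv2.resize(im,None,fx=2.2,fy=2.2,interpolation=2)[:,:,::-1])
E
```

```text
{'clock': np.float64(23.4), 'position': array([ 0.507, -0.338,  0.237]), 'contact_force': array([-0.599, -0.552, -0.553]), 'moment': array([0.009, 0.009, 0.018]), 'width': np.float64(0.034), 'gripper_force': np.float64(0.0)}
shift [0. 0. 0.] twist 0.0526 | deg 6.3 y now 6.3 q6 -0.81 tilt [-0.002  0.002 -1.   ]
```

View pics/s5.png

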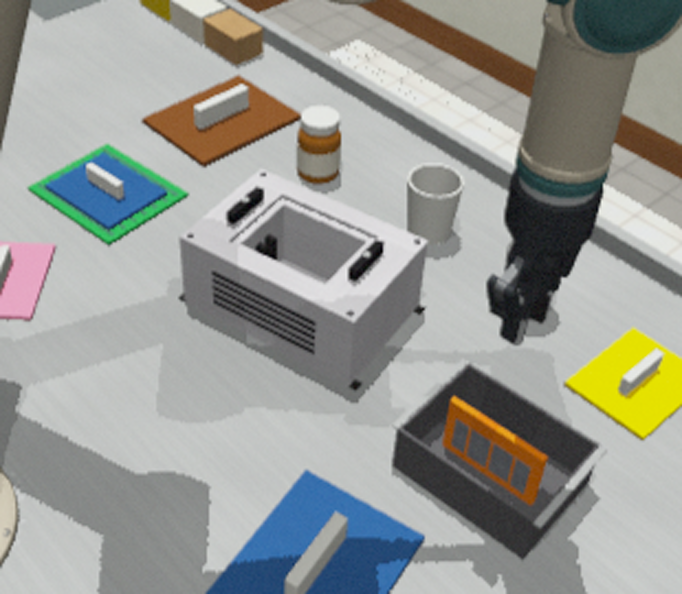

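The cover is centred on the mat (crop 107,192), both buttons are aside, and the filter stands in the pan (crop 493,450). The jar and cup stand where they were; the gripper is clear of everything.

```bash
python3 -c "
from rig import manip
print(manip.sign_off())"
```

```text
the job is handed in; nothing more can be done
None
```

The job is handed in at about 23 s of the 72 s limit: both buttons are turned aside, the cover lies centred on the mat within about 4 mm, the filter stands in the pan, and the jar, cup and shaker were not touched.

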